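# Lower the tilting shoe jack past its ratchet

## Task

A shoe sits sole up on the tilting jack on the repair counter and is still tipped up: push the ball-ended pawl lever over towards the shoe until it falls to rest clear of the teeth, press the arm with the shoe all the way down onto its stop so that the sole lies level, then tip the pawl lever back so that the pawl lies in the teeth again. It is all done by pushing with the fingertips, nothing is to be gripped or lifted: push the pawl lever lightly, never force the arm down while the pawl is in the teeth, and leave the other things on the counter where they are. Finish clear of everything.

Things in the scene. Friction and masses are not known exactly. Their poses are not given: they have to be found in the camera images.
- jack: Tilting last jack bolted to the counter, it does not move: dark steel base plate 350 x 110 x 10 mm with grey uprights at one end. Origin on the counter top; x runs along the jack from the pawl end to the toe of the shoe, y across it, z up. The base plate covers x from -215 to +135 mm. Seen along y everything that moves lies in the middle plane y = 0. Moving parts reach up to about 340 mm above the counter with the arm at its highest
- pivot (a point): Centre of the arm's pivot pin, 85 mm above the counter, at x = -100 mm, y = 0 in the jack's frame; the pin runs along the jack's y axis
- jack_arm (a joint): Angle in rad by which the arm with the shoe is tipped up: 0 = down on its stop, sole level; up to 0.75 = toe high. Starts between 0.38 and 0.6. The pivot is stiff: the arm stays where it is left; with the pawl clear a push of about 5 to 15 N down on the sole lowers it; with the pawl in the teeth it goes down one tooth (0.18 rad) at most and then is blocked. The arm has its own toothed steel sector (60 mm radius, 7 mm saw teeth) on the pawl side of the pivot
- sole (a point): Point on the bottom of the shoe's forefoot, which faces up: on the middle line, 235 mm from the pivot along the arm and 92 mm above the arm's middle line; turns with the arm (with the arm level: 177 mm above the counter, at jack x = +135 mm). The flat tread is at least 65 mm wide here and reaches 30 mm back towards the heel and 40 mm on towards the toe from this point; the brown shoe with tan sole is 245 mm long, its heel end is 66 mm from the pivot along the arm
- pawl (a joint): Angle of the pawl lever in rad: about 0 (to 0.15 when it rides on a tooth) = pawl in the teeth, lever leaning 0.37 rad away from the shoe; 0.75 = lever lying over towards the shoe, pawl clear of the teeth (hard stop). It turns freely and its heavy ball carries it over: past upright (about 0.37) it falls to the other side and stays there. A push of about 0.5 N moves it
- pawl_ball (a point): Centre of the steel ball, 28 mm in diameter, on the end of the pawl lever. Lever pivot: 140 mm above the counter at jack x = -168 mm, y = 0; the ball is 70 mm from it, so its centre is 205 to 210 mm above the counter and travels 51 mm along jack x from one rest to the other. Only a 10 mm rod carries it from below. With the arm down there are about 95 mm free between the ball, lying over, and the heel of the shoe
- hammer: Cobbler's hammer, 240 mm long, 27 mm high, lying beside the jack. Leave alone. Origin under the middle
- polish_tin: Closed round tin, 76 mm across, 26 mm high, beside the jack. Leave alone. Origin under its middle
- thread_spool: Brown cone of thread, 42 mm across, 58 mm high, beside the jack. Leave alone. Origin under its middle
- heel_block: Black rubber heel block 56 x 52 x 22 mm beside the jack. Leave alone. Origin under its middle
- dye_bottle: Amber bottle, 48 mm across, 105 mm high. Leave alone. Origin under its middle
- shoe_brush: Wooden shoe brush 160 x 50 x 40 mm. Leave alone. Origin under its middle
- cream_jar: Low white jar with a black lid, 54 mm across, 50 mm high. Leave alone. Origin under its middle

How it is judged:
On the way, in this order (a step that is already met when the one before it is completed fails the run):
1. the pawl lever lies over towards the shoe, pawl clear of the teeth, while the arm is still up (value of joint pawl above 0.6 rad and value of joint jack_arm above 0.3 rad), for 0.2 s.
2. the arm is down on its stop, sole level (value of joint jack_arm below 0.04 rad and value of joint pawl above 0.5 rad), for 0.2 s.
3. the pawl lies in the teeth again (value of joint pawl below 0.12 rad), for 0.2 s.
At the end, for the whole second after the job is handed in: The arm is down on its stop (joint jack_arm below 0.04 rad), the pawl lies in the teeth again (joint pawl below 0.12 rad), all at rest (value of joint jack_arm below 0.04 rad and value of joint pawl below 0.12 rad and velocity of joint jack_arm between -0.05 and 0.05 rad/s and velocity of joint pawl between -0.1 and 0.1 rad/s); the robot touches nothing.
It fails at once if the arm is lifted instead of pushed down (tipped up beyond 0.68 rad) (value of joint jack_arm above 0.68 rad).
It fails at once if the arm is forced down (more than 25 N) with the pawl in the teeth (value of joint pawl below 0.3 rad and value of joint jack_arm above 0.1 rad and contact force between any of the fingers, the arm and jack_arm above 25 N).
It fails at once if the pawl lever is gripped or forced (more than 15 N) (contact force between any of the fingers, the arm and pawl above 15 N).
It fails at once if another thing on the counter is moved more than 20 mm (distance of any of hammer, polish_tin, thread_spool, heel_block, dye_bottle, shoe_brush, cream_jar from where it was at the start of the episode above 0.02 m).
It also fails if it takes over 58 s, if anything falls off the work surface, if the arm or the gripper's body presses on something with over 40 N, if the wrist force passes 120 N, or if a joint passes its speed limit or range.

## Robot

A 6-joint arm with a two-finger parallel gripper is mounted at the origin on the work surface. World frame = base frame: x ahead of the robot, y to its left, z up, the work surface at z = 0. Lengths are in m, angles in rad, forces in N, time in s.
With the tool pointing down it reaches from about 0.325 to 0.925 m from the base axis. Payload 3.1 kg.
Tool frame: the origin (TCP) lies midway between the tips of the shut fingers; the grasp point (between the pads) lies arm.grip_point_offset behind it (arm.grip_point_offset is the distance from the TCP to the grasp point, in m); z points along the fingers, y is the line along which they close (so a half turn about z gives the same grasp; the last joint's range is limited). The gripper opens to 85 mm and grips with 20 to 120 N. Pads are 22 mm wide; open, the fingers measure 114 mm over their backs; the gripper's body (76 mm by 85 mm) begins 54 mm behind the grasp point. The pads swing forward as they close: fully open they stand 13 mm farther back than shut.
Start: joints at [1.15, 0.217, 1.613, -0, 1.311, -0.112], TCP at [0.19, 0.595, 0.231] pointing down, gripper open.
Joint ranges: [-2.75, 2.75], [-0.78, 2.1], [0.31, 2.55], [-1.13, 4.27], [0.13, 2.63], [-2.58, 2.58]. Speed limits (rad/s): [2.79, 2.79, 3.14, 3.14, 3.14, 3.14].

## Interface

Orientations are given as [roll, pitch, yaw] about the fixed x, y, z axes, in that order (R = Rz(yaw) Ry(pitch) Rx(roll)).
In Python, from workcell import arm, cams gives the robot as it stands.
- The arm moves only by the shell command python3 -m creep 'ROWS' [FORCE]. ROWS is JSON, a list of rows, each an object with "dp": the shift along the tool's x, y, z in m, a list of three; "dr": the turn, a rotation vector about the tool's x, y, z in rad, a list of three; "fingers": the closure in counts, from 0 (fully open) to 255 (shut). A call has 1 to 12 rows; each row shifts and turns the commanded pose from where the row before left it, along the tool's axes as they then stand; what a row does not reach is not made up. A row lasts 1/8 s, in which the tool goes at most 62.5 mm and 10.7 degrees, less where a joint would pass 70% of its speed; a pose out of reach is approached as far as the arm can. A call with a gripper value outside its range is refused whole. The fingers move at their own pace and stop on an object; FORCE is the grip in N (left out, the last holds). Time passes only in rows, so rows that do not move let the fingers close. It gives the time, the measured TCP pose, the force, the opening and the grip force at its end, in the units of the state.
- arm.read_state(): the state, without advancing time (a new reading comes with each control period).
- cams.snapshot(name): name is "scene" or "top" or "wrist"; returns the picture (400x640x3 uint8, red, green, blue); there is no depth.
- cams.camera_info(name): a dict with "camera_matrix" (3x3 intrinsics, pixels), "R" (3x3) and "t" (3): a world point X has camera coordinates R X + t. Camera axes: x right, y down, z forward; pixel columns grow to the right and rows downward; lengths in m; the calibration is good to about 2 mm. A picture is of the moment at which its call begins: read the wrist's pose just before it. camera_info takes no time and is no camera call; for the wrist camera it gives the pose at the moment of the call.
- arm.close_job(): hands the job in; it is judged then, once.
The state is a dict: "time_s": time; "joint_pos": joint angles; "qvel": joint speeds; "tau": joint torques, N m; "tcp_pos": TCP position; "ee_rot": TCP orientation; "force": force on the tool from outside, world axes, zero at the start; "ft_torque": the same for the moment, N m; "opening": opening from 0.0 (shut) to 1.0 (fully open); "grip_force": force on a finger pad.
Only numpy, scipy, OpenCV 4.12 (cv2) and the standard library are available. Lean on these libraries where they do the work, as an engineer would, in place of code of your own. Each camera call takes 0.05 s, during which the arm holds its last target. There are 200 camera calls.

## Working session

There is one attempt and no reset: what is moved stays moved. The work goes in short steps, Python scripts to look and compute and a shell command to move; the robot and the scene stay as the last step left them, time stands still between calls to the robot, and variables do not carry over. Pictures are saved under pics/ and viewed, at most 10 in all, crops included, and the job is handed in when it is done.

```bash
mkdir -p pics; python3 - <<'E'
from workcell import arm, cams
import cv2, json
s=arm.read_state(); print(s['time_s'],s['tcp_pos'],s['ee_rot'],arm.grip_point_offset)
for n in ("scene","top"):
    cv2.imwrite(f"pics/{n}0.png",cams.snapshot(n)[:,:,::-1])
    i=cams.camera_info(n); print(n,i)
E
```

```text
0.0 [0.18960475 0.5947022  0.22996199] [-3.13920646e+00 -2.48949944e-04  2.83277353e+00] 0.0187
scene {'camera_matrix': array([[388.46640149,   0.        , 325.61531444],
       [  0.        , 388.46640149, 191.16930975],
       [  0.        ,   0.        ,   1.        ]]), 'R': array([[-0.65283378,  0.75743157,  0.01027055],
       [ 0.55037668,  0.48360094, -0.68059948],
       [-0.52047437, -0.43866565, -0.73258369]]), 't': array([ 0.36645319, -0.18903761,  1.56229976])}
top {'camera_matrix': array([[422.36178253,   0.        , 322.26272192],
       [  0.        , 422.36178253, 198.21738347],
       [  0.        ,   0.        ,   1.        ]]), 'R': array([[ 0.00482735, -0.99997235, -0.00565639],
       [-0.99276761, -0.00411389, -0.11998144],
       [ 0.11995485,  0.00619467, -0.99276002]]), 't': array([-0.00199479,  0.56877563,  1.17167411])}
```

View pics/scene0.png

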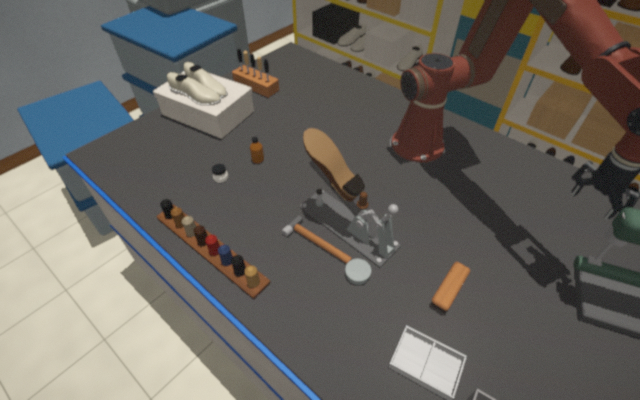

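View pics/top0.png

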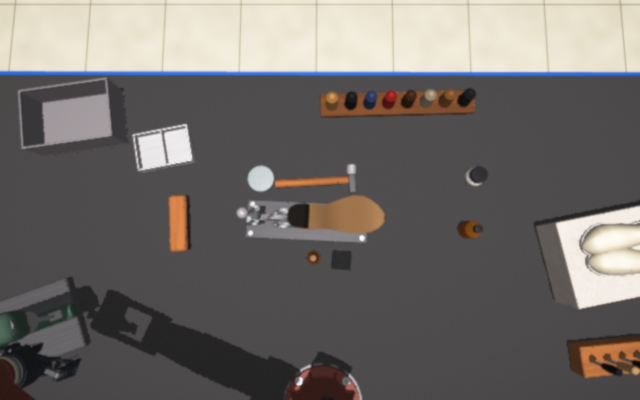

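The top view shows the jack plate spanning about x 248–367, y 201–242, with the ball at (242,212) and the toe on the right (384,215). In the scene view the ball is at (393,209). I'll enlarge both for accurate pixels.

```bash
python3 - <<'E'
import cv2, numpy as np
t=cv2.imread("pics/top0.png")[160:280,230:400]; s=cv2.imread("pics/scene0.png")[120:290,275:415]
a=cv2.resize(t,None,fx=4.7,fy=4.7,interpolation=cv2.INTER_CUBIC)
cv2.imwrite("pics/topc.png",cv2.convertScaleAbs(a,alpha=1.6))
cv2.imwrite("pics/scenec.png",cv2.convertScaleAbs(cv2.resize(s,None,fx=3.5,fy=3.5,interpolation=cv2.INTER_CUBIC),alpha=1.5))
E
```

```text
(no output)
```

View pics/topc.png

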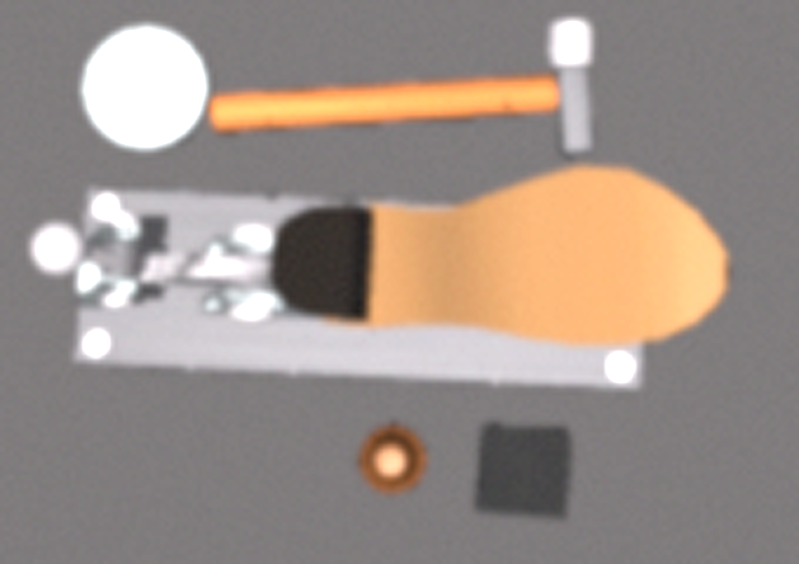

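View pics/scenec.png

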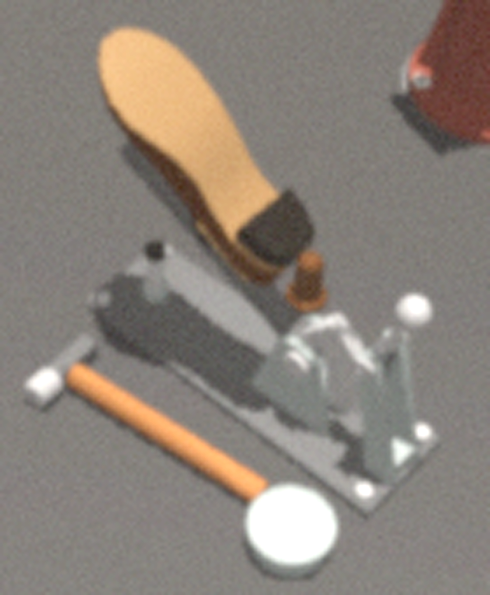

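Top crop: plate corners at (88,188), (75,362), (641,387), ball at (56,248), heel edge midpoint about (368,263), toe tip (730,268). Scene crop: ball (414,309), heel edge midpoint (262,215), toe tip about (122,30).

```bash
cat > h.py <<'E'
import numpy as np
from workcell import arm, cams
T=lambda u,v:("top",u/4.7+230,v/4.7+160)
S=lambda u,v:("scene",u/3.5+275,v/3.5+120)
def ray(p):
    i=cams.camera_info(p[0]); R=np.array(i['R']); t=np.array(i['t'])
    d=R.T@np.linalg.inv(i['camera_matrix'])@[p[1],p[2],1]; return -R.T@t, d/np.linalg.norm(d)
def plane(p,z):
    o,d=ray(p); return o+d*(z-o[2])/d[2]
def tri(*ps):
    A=0;b=0
    for p in ps:
        o,d=ray(p);M=np.eye(3)-np.outer(d,d);A=A+M;b=b+M@o
    x=np.linalg.solve(A,b); return x,[round(float(np.linalg.norm(np.cross(x-ray(p)[0],ray(p)[1]))),4) for p in ps]
E
python3 - <<'E'
from h import *
np.set_printoptions(precision=4,suppress=True)
c=[plane(T(*q),.01) for q in((88,188),(75,362),(641,387))]
print(*c); L=c[2]-c[1]; W=c[0]-c[1]; print(np.linalg.norm(L),np.linalg.norm(W))
yaw=np.arctan2(L[1],L[0]); ex=np.array([np.cos(yaw),np.sin(yaw),0]); ey=np.array([-ex[1],ex[0],0])
mid=(c[0]+c[2])/2; O=mid+.04*ex; O[2]=0
ps={'ball':tri(T(56,248),S(414,309)),'heel':tri(T(368,263),S(262,215)),'toe':tri(T(730,268),S(122,30))}
# scene plate corner check
for q in((440,440),(370,515)): 
    p=plane(S(*q),.01)-O; print('scene corner jack',p@ex,p@ey)
for k,(x,e) in ps.items(): d=x-O; print(k,x,e,'jack',d@ex,d@ey,d[2])
print('O',O,'yaw',yaw)
j=lambda x,y,z:O+x*ex+y*ey+[0,0,z]
h=ps['heel'][0]-j(-.1,0,.085)
for k in('heel','toe'):
    d=ps[k][0]-j(-.1,0,.085); print(k,np.hypot(d@ex,d[2]),np.arctan2(d[2],d@ex))
for n,q in dict(hamhead=(570,45),hamneck=(575,150),hamend=(210,112),tin=(145,88),spool=(392,462),block=(523,470)).items(): 
    d=plane(T(*q),.02)-O; print(n,d@ex,d@ey)
E
```

```text
[0.5656 0.215  0.01  ] [0.4581 0.2202 0.01  ] [ 0.4445 -0.1268  0.01  ]
0.34724525660875727 0.10763782516434636
scene corner jack -0.22126910787953025 -0.0464109639895975
scene corner jack -0.22307468624746427 0.05819909813119784
ball [0.5109 0.196  0.2062] [0.001, 0.001] jack -0.19202744717366102 -5.11246531948948e-05 0.20618861731804347
heel [0.5031 0.0365 0.1975] [0.0035, 0.0035] jack -0.03226746754069937 -0.0016218624468391479 0.19747403074928588
toe [ 0.4914 -0.135   0.2974] [0.0071, 0.0071] jack 0.13955082597553561 -0.006576643533839675 0.2974145236623051
O [0.5035 0.0042 0.    ] yaw -1.6100175567967316
heel 0.13129395852948267 1.0287563703844587
toe 0.32016328347929796 0.7254294844728252
hamhead 0.08158622165626352 0.15472289631977562
hamneck 0.08701027517004986 0.08925249324014455
hamend -0.13897284589514522 0.10317228470051024
tin -0.18003985302921374 0.11643035903510417
spool -0.01669100504208067 -0.10570164319829052
block 0.06257301180560532 -0.10698705906968439
```

The geometry is consistent: the triangulated ball sits at jack (-0.192, 0, 0.206). I'll close the fingers, square the tool to the jack, and move to a standoff behind the ball.

```bash
python3 -m creep '[{"dp":[0,0,0],"dr":[0,0,-0.135],"fingers":255},{"dp":[0,0,0],"dr":[0,0,-0.135],"fingers":255},{"dp":[-0.0335,-0.031,0.0035],"dr":[0,0,0],"fingers":255},{"dp":[-0.0335,-0.031,0.0035],"dr":[0,0,0],"fingers":255},{"dp":[-0.0335,-0.031,0.0035],"dr":[0,0,0],"fingers":255},{"dp":[-0.0335,-0.031,0.0035],"dr":[0,0,0],"fingers":255},{"dp":[-0.0335,-0.031,0.0035],"dr":[0,0,0],"fingers":255},{"dp":[-0.0335,-0.031,0.0035],"dr":[0,0,0],"fingers":255},{"dp":[-0.0335,-0.031,0.0035],"dr":[0,0,0],"fingers":255},{"dp":[-0.0335,-0.031,0.0035],"dr":[0,0,0],"fingers":255},{"dp":[-0.0335,-0.031,0.0035],"dr":[0,0,0],"fingers":255},{"dp":[-0.0335,-0.031,0.0035],"dr":[0,0,0],"fingers":255}]'
cat >> h.py <<'E'
O=np.array([.5035,.0042,0]); yaw=-1.610; ex=np.array([np.cos(yaw),np.sin(yaw),0]); ey=np.array([-ex[1],ex[0],0])
def st():
    from scipy.spatial.transform import Rotation as Ro
    s=arm.read_state(); d=np.array(s['tcp_pos'])-O; R=Ro.from_euler('xyz',s['ee_rot']).as_matrix()
    J=np.array([ex,ey,[0,0,1]])
    print('t',round(s['time_s'],2),'jack tcp',np.round(J@d,4),'toolaxes in jack\n',np.round(J@R,3),'F',np.round(J@s['force'],2),'open',s['opening'])
    return J@d,J@R
E
python3 -c "
from h import *
p,R=st()
for g in ([-.24,0,.195],[-.172,0,.195]): print(g,np.round(R.T@(np.array(g)-p),4))"
```

```text
time_s: 1.6
tcp_pos: [0.5132, 0.2714, 0.1956]
ee_rot: [-3.141, -0.001, 3.103]
force: [0.1, 0.8, -0.2]
opening: 0.001
grip_force: 0.0
t 1.6 jack tcp [-0.2674 -0.0008  0.1956] toolaxes in jack
 [[ 0.    -1.     0.   ]
 [-1.    -0.    -0.001]
 [ 0.001 -0.    -1.   ]] F [-0.79  0.08 -0.23] open 0.0010221695663030258
[-0.24, 0, 0.195] [-0.0008 -0.0274  0.0006]
[-0.172, 0, 0.195] [-0.0008 -0.0954  0.0007]
```

```bash
python3 -m creep '[{"dp":[-0.001,-0.011,0],"dr":[0,0,0],"fingers":255},{"dp":[0,-0.011,0],"dr":[0,0,0],"fingers":255},{"dp":[0,-0.011,0],"dr":[0,0,0],"fingers":255},{"dp":[0,-0.006,0],"dr":[0,0,0],"fingers":255},{"dp":[0,-0.006,0],"dr":[0,0,0],"fingers":255},{"dp":[0,-0.006,0],"dr":[0,0,0],"fingers":255},{"dp":[0,-0.006,0],"dr":[0,0,0],"fingers":255},{"dp":[0,-0.006,0],"dr":[0,0,0],"fingers":255},{"dp":[0,-0.006,0],"dr":[0,0,0],"fingers":255},{"dp":[0,-0.006,0],"dr":[0,0,0],"fingers":255},{"dp":[0,-0.006,0],"dr":[0,0,0],"fingers":255},{"dp":[0,0,0],"dr":[0,0,0],"fingers":255}]'
python3 -c "
from h import *; import cv2
st()
a=cams.snapshot('scene')[120:290,275:445,::-1]; b=cams.snapshot('top')[160:280,200:400,::-1]
a=cv2.resize(a,(480,480),interpolation=2); b=cv2.resize(b,(800,480),interpolation=2)[:,:320]
cv2.imwrite('pics/p1.png',cv2.convertScaleAbs(np.hstack([a,b]),alpha=1.5))"
```

```text
time_s: 3.1
tcp_pos: [0.5105, 0.1912, 0.1962]
ee_rot: [-3.141, -0.0, 3.102]
force: [0.0, -0.3, 0.7]
opening: -0.001
grip_force: 0.0
t 3.1 jack tcp [-0.1872 -0.0003  0.1962] toolaxes in jack
 [[-0. -1.  0.]
 [-1.  0. -0.]
 [ 0. -0. -1.]] F [0.26 0.01 0.75] open -0.0012471623830586167
```

View pics/p1.png

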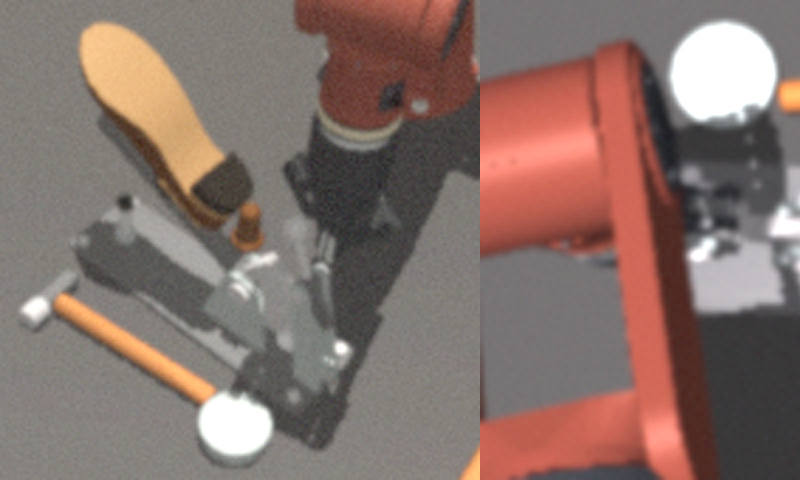

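The ball has moved across to crop (297,232), clear of the fingers at about (323,240). I'll check that against the expected rest position, back off, and rise.

```bash
python3 -c "
from h import *
p=('scene',297/2.824+275,232/2.824+120)
print('ball at z.205, jack:',(plane(p,.205)-O)@ex,(plane(p,.205)-O)@ey)
"
python3 -m creep '[{"dp":[0,0.02,0],"dr":[0,0,0],"fingers":255},{"dp":[0,0,-0.055],"dr":[0,0,0],"fingers":255},{"dp":[0,0,-0.055],"dr":[0,0,0],"fingers":255},{"dp":[0,0,-0.055],"dr":[0,0,0],"fingers":255},{"dp":[0,0,0],"dr":[0,0,0],"fingers":255}]'
python3 -c "
from h import *
st()"
```

```text
ball at z.205, jack: -0.15260578148312348 0.005254997980569392
time_s: 3.82
tcp_pos: [0.514, 0.2141, 0.3687]
ee_rot: [3.137, 0.012, 3.104]
force: [0.3, -0.7, 0.2]
opening: -0.0
grip_force: 0.0
t 3.83 jack tcp [-0.2101  0.0023  0.3687] toolaxes in jack
 [[ 0.002 -1.    -0.005]
 [-1.    -0.002  0.012]
 [-0.012  0.005 -1.   ]] F [0.67 0.3  0.24] open -0.00039246577828213464
```

```bash
python3 -m creep '[{"dp":[0,-0.0455,0],"dr":[0,0,0],"fingers":255},{"dp":[0,-0.0455,0],"dr":[0,0,0],"fingers":255},{"dp":[0,-0.0455,0],"dr":[0,0,0],"fingers":255},{"dp":[0,-0.0455,0],"dr":[0,0,0],"fingers":255},{"dp":[0,-0.0455,0],"dr":[0,0,0],"fingers":255},{"dp":[0,-0.0455,0],"dr":[0,0,0],"fingers":255},{"dp":[0,0,0],"dr":[0,0,0],"fingers":255}]'
python3 -c "
from h import *; import cv2
st()
a=cams.snapshot('scene')[80:290,235:445,::-1]
a=cv2.resize(a,(600,600),interpolation=2)
cv2.imwrite('pics/p2.png',cv2.convertScaleAbs(a,alpha=1.5))"
```

```text
time_s: 4.7
tcp_pos: [0.5006, -0.0626, 0.36]
ee_rot: [3.141, -0.002, 3.099]
force: [0.6, 0.5, 0.0]
opening: -0.001
grip_force: 0.0
t 4.7 jack tcp [ 6.69e-02 -3.00e-04  3.60e-01] toolaxes in jack
 [[-0.003 -1.    -0.   ]
 [-1.     0.003 -0.002]
 [ 0.002  0.    -1.   ]] F [-0.57  0.62  0.04] open -0.0009374663611168768
```

View pics/p2.png

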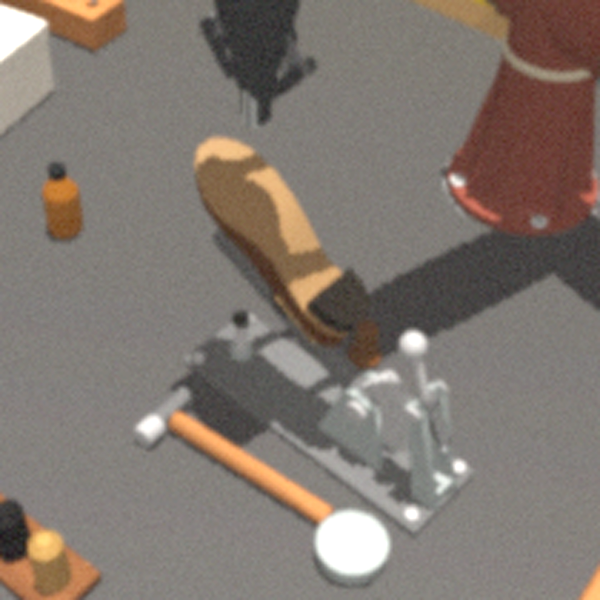

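The pawl lever leans toward the shoe, with the ball at (413,343) in the crop. The fingertips hover over the forefoot, so I'll descend to contact.

```bash
python3 -m creep '[{"dp":[0,0,0.03],"dr":[0,0,0],"fingers":255},{"dp":[0,0,0.025],"dr":[0,0,0],"fingers":255},{"dp":[0,0,0.01],"dr":[0,0,0],"fingers":255},{"dp":[0,0,0.01],"dr":[0,0,0],"fingers":255},{"dp":[0,0,0.008],"dr":[0,0,0],"fingers":255},{"dp":[0,0,0],"dr":[0,0,0],"fingers":255}]'
python3 -c "
from h import *
st()"
```

```text
time_s: 5.5
tcp_pos: [0.5006, -0.0609, 0.278]
ee_rot: [3.141, -0.0, 3.103]
force: [-0.1, -0.2, -0.7]
opening: 0.001
grip_force: 0.0
t 5.5 jack tcp [ 0.0651 -0.0003  0.278 ] toolaxes in jack
 [[ 0.001 -1.    -0.   ]
 [-1.    -0.001 -0.   ]
 [ 0.     0.    -1.   ]] F [ 0.22 -0.08 -0.65] open 0.0010368830737034933
```

```bash
python3 -m creep '[{"dp":[0,-0.008,0.0085],"dr":[0,0,0],"fingers":255},{"dp":[0,-0.008,0.0085],"dr":[0,0,0],"fingers":255},{"dp":[0,-0.008,0.0095],"dr":[0,0,0],"fingers":255},{"dp":[0,-0.008,0.0095],"dr":[0,0,0],"fingers":255},{"dp":[0,0,0],"dr":[0,0,0],"fingers":255}]'
python3 -c "
from h import *
st()"
```

```text
time_s: 6.12
tcp_pos: [0.5001, -0.0941, 0.2428]
ee_rot: [-3.141, 0.002, 3.102]
force: [0.8, -0.3, 1.0]
opening: -0.005
grip_force: 0.3
t 6.12 jack tcp [0.0984 0.0004 0.2428] toolaxes in jack
 [[-0.001 -1.     0.001]
 [-1.     0.001  0.002]
 [-0.002 -0.001 -1.   ]] F [0.23 0.77 0.98] open -0.004810780893347934
```

```bash
python3 -c "
from h import *; import cv2
a=cams.snapshot('scene')[80:290,235:445,::-1]
a=cv2.resize(a,(600,600),interpolation=2)
cv2.imwrite('pics/p3.png',cv2.convertScaleAbs(a,alpha=1.5))"
```

```text
(no output)
```

View pics/p3.png

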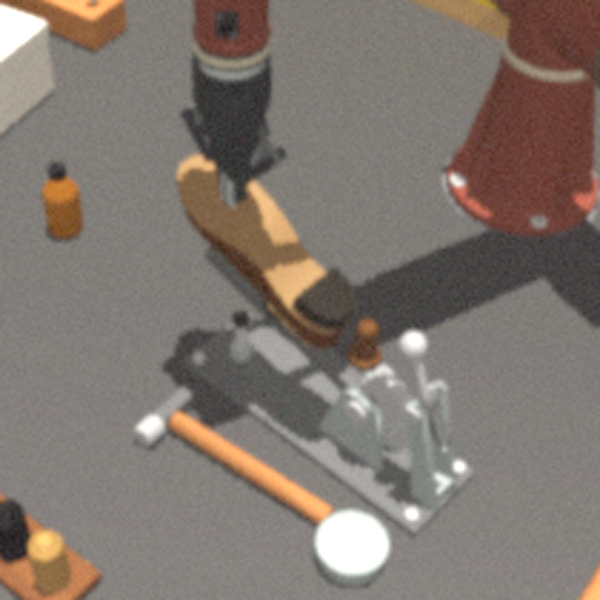

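The shoe has been pressed down: the toe moved from (220,140) to (190,165). The fingers rest on the forefoot at (235,200), and the lever is still lying over at (413,343). I'll keep following the arc down to the stop.

```bash
python3 -m creep '[{"dp":[0,-0.0075,0.010],"dr":[0,0,0],"fingers":255},{"dp":[0,-0.0075,0.010],"dr":[0,0,0],"fingers":255},{"dp":[0,-0.006,0.011],"dr":[0,0,0],"fingers":255},{"dp":[0,-0.006,0.011],"dr":[0,0,0],"fingers":255},{"dp":[0,-0.005,0.011],"dr":[0,0,0],"fingers":255},{"dp":[0,-0.004,0.006],"dr":[0,0,0],"fingers":255}]'
python3 -c "
from h import *
st()"
python3 -m creep '[{"dp":[0,0,0.004],"dr":[0,0,0],"fingers":255},{"dp":[0,0,0.003],"dr":[0,0,0],"fingers":255}]'
python3 -c "
from h import *
st()"
```

```text
time_s: 6.92
tcp_pos: [0.4985, -0.1285, 0.1837]
ee_rot: [3.14, 0.001, 3.103]
force: [0.4, 3.3, 4.4]
opening: -0.002
grip_force: 2.4
t 6.92 jack tcp [0.1328 0.0002 0.1837] toolaxes in jack
 [[ 0.    -1.    -0.002]
 [-1.    -0.     0.001]
 [-0.001  0.002 -1.   ]] F [-3.27  0.28  4.43] open -0.0022383768448978134
time_s: 7.18
tcp_pos: [0.4984, -0.1309, 0.1775]
ee_rot: [-3.137, 0.001, 3.104]
force: [-1.4, -2.8, 6.7]
opening: 0.002
grip_force: 3.7
t 7.17 jack tcp [0.1352 0.0002 0.1775] toolaxes in jack
 [[ 0.001 -1.     0.004]
 [-1.    -0.001  0.001]
 [-0.001 -0.004 -1.   ]] F [ 2.82 -1.3   6.71] open 0.0017608295066236829
```

```bash
python3 -m creep '[{"dp":[0,0,0.003],"dr":[0,0,0],"fingers":255},{"dp":[0,0,0.002],"dr":[0,0,0],"fingers":255},{"dp":[0,0,0],"dr":[0,0,0],"fingers":255},{"dp":[0,0,0],"dr":[0,0,0],"fingers":255}]'
python3 -c "
from h import *
st()"
```

```text
time_s: 7.68
tcp_pos: [0.4985, -0.1312, 0.1769]
ee_rot: [-3.137, 0.0, 3.104]
force: [-10.0, 1.0, 24.7]
opening: 0.0
grip_force: 12.3
t 7.67 jack tcp [0.1355 0.0003 0.1769] toolaxes in jack
 [[ 0.001 -1.     0.005]
 [-1.    -0.001  0.   ]
 [-0.    -0.005 -1.   ]] F [ -0.57 -10.07  24.72] open 0.00031084565349172224
```

The arm is on its stop: height 0.177 m and the force climbed to 25 N. I'll rise and move back between the heel and the ball.

```bash
python3 -m creep '[{"dp":[0,0,-0.02],"dr":[0,0,0],"fingers":255},{"dp":[0,0,-0.05],"dr":[0,0,0],"fingers":255},{"dp":[0,0,-0.05],"dr":[0,0,0],"fingers":255},{"dp":[0,0.037,0],"dr":[0,0,0],"fingers":255},{"dp":[0,0.037,0],"dr":[0,0,0],"fingers":255},{"dp":[0,0.037,0],"dr":[0,0,0],"fingers":255},{"dp":[0,0.037,0],"dr":[0,0,0],"fingers":255},{"dp":[0,0.037,0],"dr":[0,0,0],"fingers":255},{"dp":[0,0.037,0],"dr":[0,0,0],"fingers":255},{"dp":[0,0,0],"dr":[0,0,0],"fingers":255},{"dp":[0,0,0],"dr":[0,0,0],"fingers":255}]'
python3 -c "
from h import *; import cv2
p,R=st(); print(R.T@(np.array([-.085,0,.198])-p))
a=cams.snapshot('scene')[80:290,235:445,::-1]
a=cv2.resize(a,(600,600),interpolation=2)
cv2.imwrite('pics/p4.png',cv2.convertScaleAbs(a,alpha=1.5))"
```

```text
time_s: 9.05
tcp_pos: [0.5064, 0.0922, 0.2907]
ee_rot: [-3.14, -0.001, 3.103]
force: [0.9, -0.3, 0.1]
opening: 0.004
grip_force: 0.0
t 9.05 jack tcp [-0.088  -0.0006  0.2907] toolaxes in jack
 [[ 0.001 -1.     0.001]
 [-1.    -0.001 -0.001]
 [ 0.001 -0.001 -1.   ]] F [0.26 0.95 0.09] open 0.004323579595231545
[-0.00066421 -0.00288375  0.09266403]
```

View pics/p4.png

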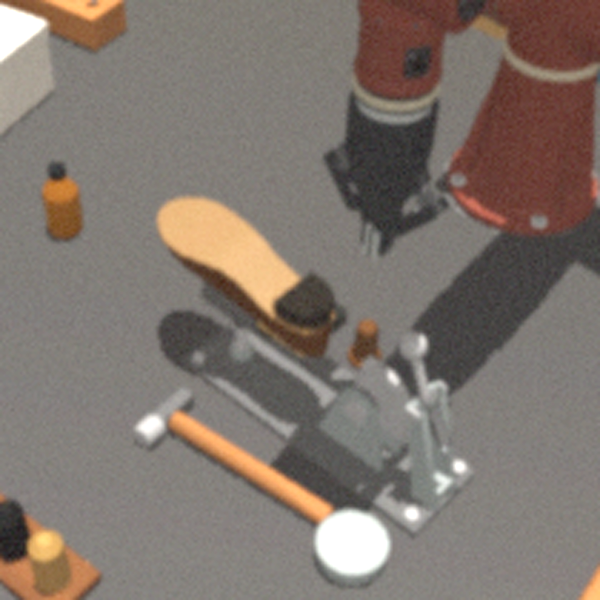

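The shoe now lies level, the lever is still over at ball (413,345), and the fingers hang between the two at (372,250). Next I descend into the gap.

```bash
python3 -m creep '[{"dp":[-0.001,-0.004,0.03],"dr":[0,0,0],"fingers":255},{"dp":[0,0,0.03],"dr":[0,0,0],"fingers":255},{"dp":[0,0,0.02],"dr":[0,0,0],"fingers":255},{"dp":[0,0,0.0125],"dr":[0,0,0],"fingers":255},{"dp":[0,0,0],"dr":[0,0,0],"fingers":255}]'
python3 -c "
from h import *
st()"
```

```text
time_s: 9.72
tcp_pos: [0.5069, 0.088, 0.1979]
ee_rot: [-3.141, -0.002, 3.102]
force: [-0.8, 0.1, 0.4]
opening: -0.002
grip_force: 0.0
t 9.72 jack tcp [-8.390e-02  1.000e-04  1.979e-01] toolaxes in jack
 [[-0.001 -1.     0.   ]
 [-1.     0.001 -0.002]
 [ 0.002 -0.    -1.   ]] F [-0.11 -0.79  0.39] open -0.0018132633600601248
```

```bash
python3 -m creep '[{"dp":[0,0.008,0],"dr":[0,0,0],"fingers":255},{"dp":[0,0.008,0],"dr":[0,0,0],"fingers":255},{"dp":[0,0.007,0],"dr":[0,0,0],"fingers":255},{"dp":[0,0.0055,0],"dr":[0,0,0],"fingers":255},{"dp":[0,0.0055,0],"dr":[0,0,0],"fingers":255},{"dp":[0,0.0055,0],"dr":[0,0,0],"fingers":255},{"dp":[0,0.0055,0],"dr":[0,0,0],"fingers":255},{"dp":[0,0.0055,0],"dr":[0,0,0],"fingers":255},{"dp":[0,0.0055,0],"dr":[0,0,0],"fingers":255},{"dp":[0,0.0055,0],"dr":[0,0,0],"fingers":255},{"dp":[0,0.0055,0],"dr":[0,0,0],"fingers":255},{"dp":[0,0,0],"dr":[0,0,0],"fingers":255}]'
python3 -m creep '[{"dp":[0,0,0],"dr":[0,0,0],"fingers":255},{"dp":[0,-0.02,0],"dr":[0,0,0],"fingers":255},{"dp":[0,-0.02,0],"dr":[0,0,0],"fingers":255},{"dp":[0,-0.01,0],"dr":[0,0,0],"fingers":255},{"dp":[0,0,-0.03],"dr":[0,0,0],"fingers":255},{"dp":[0,0,-0.05],"dr":[0,0,0],"fingers":255},{"dp":[0,0,-0.05],"dr":[0,0,0],"fingers":255},{"dp":[0,0,0],"dr":[0,0,0],"fingers":255}]'
python3 -c "
from h import *; import cv2
st()
a=cams.snapshot('scene')[80:290,235:445,::-1]
a=cv2.resize(a,(600,600),interpolation=2)
cv2.imwrite('pics/p5.png',cv2.convertScaleAbs(a,alpha=1.5))"
```

```text
time_s: 11.22
tcp_pos: [0.5101, 0.1561, 0.1988]
ee_rot: [3.142, -0.0, 3.103]
force: [0.5, 0.1, -0.1]
opening: 0.003
grip_force: 0.0
time_s: 12.22
tcp_pos: [0.5111, 0.1053, 0.335]
ee_rot: [3.14, 0.011, 3.102]
force: [0.4, 0.3, -0.3]
opening: 0.003
grip_force: 0.0
t 12.22 jack tcp [-0.1013  0.0036  0.335 ] toolaxes in jack
 [[-0.    -1.    -0.001]
 [-1.     0.     0.011]
 [-0.011  0.001 -1.   ]] F [-0.35  0.41 -0.33] open 0.0032978851296597703
```

View pics/p5.png

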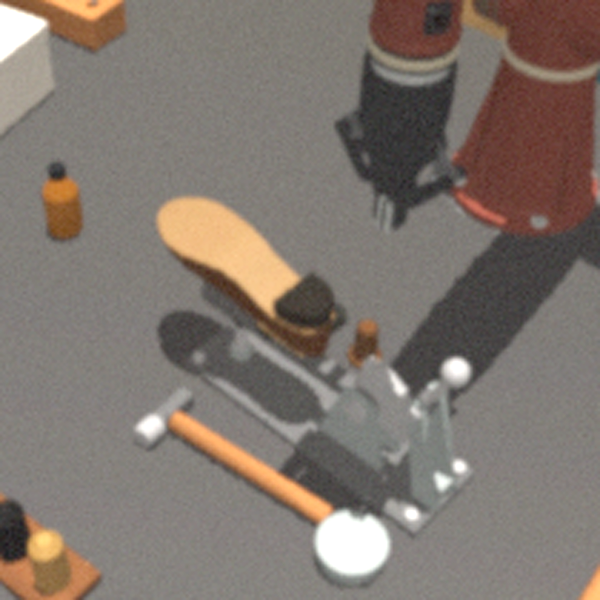

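The ball is now at (456,372), slightly past its first position at about (452,367). So the pawl is in the teeth, the shoe is level, and the fingers are clear. I'll let it settle and hand in.

```bash
python3 -m creep '[{"dp":[0,0,0],"dr":[0,0,0],"fingers":255},{"dp":[0,0,0],"dr":[0,0,0],"fingers":255},{"dp":[0,0,0],"dr":[0,0,0],"fingers":255},{"dp":[0,0,0],"dr":[0,0,0],"fingers":255}]'
python3 -c "
from workcell import arm
print(arm.close_job())"
```

```text
time_s: 12.78
tcp_pos: [0.5079, 0.1057, 0.3281]
ee_rot: [-3.141, -0.001, 3.103]
force: [-0.9, 0.5, -0.1]
opening: 0.002
grip_force: 0.0
the job is handed in; nothing more can be done
None
```

I handed the job in at about 12.8 s: the pawl was tipped clear, the shoe arm pressed down onto its stop with the sole level, the pawl tipped back into the teeth, and the robot left clear of everything; the hand-in returned no verdict, so this rests on the last picture and the force readings.

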